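# Change the optical chopper's speed in its H-gate

### The job

The optical chopper has to run at its blue speed for the next measurement; its black-knobbed gear lever now stands in the slot at the white marker. With the fingers, without gripping the knob, push the lever out of that slot, along the H-shaped gate and fully home in the slot with the blue marker, engaging no other speed on the way, then take the hand clear of it. Push gently, and leave the lens, the post and the brass weight beside the machine where they stand.

Things in the scene. Friction and masses are not known exactly. Their poses are not given: they have to be found in the camera images.
- chopper: Grey chopper machine, fixed, 216 x 128 mm foot; black motor and slotted disc at its back. Origin: under the gate's centre, on the desk; x = from the front (brass sight glass) to the motor, y = to the disc's side. Top: aluminium gate plate 94 x 80 mm, upper face z 99 mm, with an H: two slots along x at y = +-14, joined by a neutral lane along y at x = 0, all 12 wide; corners rounded 5 mm. Motor top z 114 mm.
- knob (a point): Centre of the lever's black ball knob, 28 mm in diameter. The steel stick, 9 mm thick, pivots 36.5 mm above the desk under the gate's centre; the knob is 115 mm from the pivot: 151 mm above the desk when upright, 142 mm when home in a slot. Home in a slot it lies at x = +-39, y = +-25 mm in the machine's frame.
- shift (a joint): Lean of the lever along the slots, rad: 0 in the neutral lane, +0.344 home in a slot on the motor side (+x of the machine), -0.344 home on the front side (-x). Starts near -0.33. Friction, about 3 N at the knob, holds it wherever it is left; no spring. The stops are rigid: keep pushes below about 20 N.
- select (a joint): Lean of the lever across the gate, rad: +0.23 in the slots on the disc's side (+y of the machine), -0.23 in the other two; stops at +-0.245. It can change only while shift is about 0 (within 0.03; the rounded corners guide up to about 0.08). Starts near +0.23. Friction about 3 N at the knob.
- mark_blue: Blue enamel button, 12 mm wide, 2.6 mm high, on the gate plate beyond the end of the slot to select; origin under its centre. The knob stands right above it when the lever is home in its slot. It stands at one of the two slots away from the disc (-y of the machine): motor side or front side.
- mark_yellow: Yellow enamel button of the same size, at the other of the two slots on the -y side (another speed).
- mark_red: Red enamel button of the same size, at the slot straight across from the white one: motor side, disc's side (+x, +y of the machine; another speed).
- mark_white: White enamel button of the same size at the end of the slot where the lever starts: front side, disc's side (-x, +y of the machine).
- lens: Black camera lens standing on its thread, loose, 43 mm wide, 68 mm high; origin under its centre. A bystander.
- post: Steel optical post standing on end, loose, 13 mm wide, 100 mm high; origin under its centre. A bystander.
- weight: Brass 100 g weight with a knob, loose, 26 mm wide, 34 mm high; origin under its centre. A bystander.

How it is judged:
At the end, for the whole second after the job is handed in: the lever is home in the blue slot (shift beyond 0.30 of 0.344 rad, the knob within 7 mm of plumb above the blue button) and at rest; the lens, post and weight stand upright within 15 mm of where they were (horizontal distance between knob and mark_blue below 0.007 m and (value of joint shift above 0.3 rad or value of joint shift below -0.3 rad) and velocity of joint shift between -0.05 and 0.05 rad/s and velocity of joint select between -0.05 and 0.05 rad/s and distance of each of lens, post, weight from where it was at the start of the episode below 0.015 m and angle between each of lens, post, weight's own z axis and vertical below 0.15 rad); the robot touches nothing.
It fails at once if the knob is gripped or forced (over 35 N between fingers and lever) (contact force between the fingers and shift above 35 N).
It fails at once if the lever is run into the yellow or the red slot (horizontal distance between knob and mark_yellow below 0.015 m or horizontal distance between knob and mark_red below 0.015 m).
It fails at once if the lens, the post or the weight is shifted or lifted (distance of any of lens, post, weight from where it was at the start of the episode above 0.02 m).
It also fails if it takes over 51 s, if anything falls off the work surface, if the arm or the gripper's body presses on something with over 40 N, if the wrist force passes 120 N, or if a joint passes its speed limit or range.

### The arm

A 7-joint arm with a two-finger parallel gripper is mounted at the origin on a cart in front of the work surface, level with it; the furniture and walls round the work are solid. World frame = base frame: x ahead of the robot, y to its left, z up, the work surface at z = 0. Lengths are in m, angles in rad, forces in N, time in s.
With the tool pointing down it reaches from about 0.35 to 0.9 m from the base axis. Payload 7.2 kg.
Tool frame: the origin (TCP) lies at the very end of the fingers, on their centre line; the grasp point (between the pads) lies 19 mm behind it; z points along the fingers, y is the line along which they close (so a half turn about z gives the same grasp; the last joint's range is limited). The gripper opens to 85 mm and grips with 20 to 120 N. Pads are 22 mm wide; open, the fingers measure 114 mm over their backs; the gripper's body (76 mm by 85 mm) begins 54 mm behind the grasp point. The pads swing forward as they close: fully open they stand 13 mm farther back than shut.
Start: joints at [-1.344, 0.411, -0.013, 1.596, 0.006, 1.134, -0.082], TCP at [0.182, 0.598, 0.231] pointing down, gripper open.
Joint ranges: [-2.95, 2.95], [-0.29, 1.99], [-1.47, 1.44], [0.14, 2.54], [-1.03, 4.17], [0.13, 1.85], [-2.86, 2.86]. Speed limits (rad/s): [2.39, 2.39, 3.01, 3.01, 3.14, 3.14, 3.14].

### API

Orientations are given as a unit quaternion [w, x, y, z].
In Python, from workcell import env gives the robot as it stands.
- The arm moves only by the tool play_rows, never from a script. Its argument "rows" is text: rows parted by semicolons, each of 7 numbers parted by spaces: the turn, a rotation vector about the tool's x, y, z in rad, then the shift along the tool's x, y, z in cm, then the opening, from 0 (shut) to 1 (fully open). In form: rx ry rz x y z hand; .... A call has 1 to 20 rows; each row is the pose to reach, as a shift and turn from the pose commanded when the call began, along the tool's axes at that moment; what a row does not reach only later rows make up. A row lasts 1/12 s, in which the tool goes at most 41.7 mm and 7.16 degrees, less where a joint would pass 70% of its speed; a pose out of reach is approached as far as the arm can. A call with a gripper value outside its range is refused whole. The fingers move at their own pace and stop on an object; "newtons" is the grip in N (left out, the last holds). Time passes only in rows, so rows that repeat a pose let the fingers close. It gives the time, the measured TCP pose, the force, the opening and the grip force at its end, in the units of the state.
- env.get_state(): the state, without advancing time (a new reading comes with each control period).
- env.capture(name): name is "scene" or "top" or "wrist"; returns the picture (480x640x3 uint8, red, green, blue); there is no depth.
- env.get_calibration(name): a dict with "intrinsics" (3x3 intrinsics, pixels), "dist" ([k1, k2, p1, p2, k3] as OpenCV has them; the pictures are not rectified), "camera_from_world" (4x4, takes a point from world to camera coordinates). Camera axes: x right, y down, z forward; pixel columns grow to the right and rows downward; lengths in m; the calibration is good to about 2 mm. A picture is of the moment at which its call begins: read the wrist's pose just before it. get_calibration takes no time and is no camera call; for the wrist camera it gives the pose at the moment of the call.
- env.close_job(): hands the job in; it is judged then, once.
The state is a dict: "clock": time; "joint_pos": joint angles; "dq": joint speeds; "tau": joint torques, N m; "position": TCP position; "eef_rot": TCP orientation; "wrist_force": force on the tool from outside, world axes, zero at the start; "ft_torque": the same for the moment, N m; "width": opening from 0.0 (shut) to 1.0 (fully open); "gripper_force": force on a finger pad.
Only numpy, scipy, OpenCV 4.12 (cv2) and the standard library are available. Lean on these libraries where they do the work, as an engineer would, in place of code of your own. Each camera call takes 0.05 s, during which the arm holds its last target. There are 200 camera calls.

## Working session

There is one attempt and no reset: what is moved stays moved. The work goes in short steps, Python scripts to look and compute and a tool call to move; the robot and the scene stay as the last step left them, time stands still between calls to the robot, and variables do not carry over. Pictures are saved under pics/ and viewed, at most 10 in all, crops included, and the job is handed in when it is done.

Besides the shell and the picture viewer there is one more tool, called after "Emit:" in YAML: its name, and indented under it one key for each argument. play_rows: Moves the arm, as the interface text tells. Its arguments: {"type":"object","properties":{"rows":{"type":"string"},"newtons":{"type":"number"}},"required":["rows"]}

```bash
mkdir -p pics
python3 - <<'E'
from workcell import env
import cv2,numpy as np
s=env.get_state();print(s)
for n in("scene","top"):
    im=env.capture(n);cv2.imwrite(f"pics/{n}0.png",im[:,:,::-1]);c=env.get_calibration(n);print(n,c)
E
```

```text
{'clock': 0.0, 'joint_pos': array([-1.34416495,  0.41192545, -0.01274058,  1.59706165,  0.00561929,
        1.13427961, -0.08220807]), 'dq': array([-5.31067415e-04, -6.67949958e-04, -3.79888982e-04,  1.21287171e-03,
       -2.18689167e-04,  2.75573812e-03,  2.80389931e-05]), 'tau': array([ 4.54336805e-05, -6.00625920e+01,  6.82558157e-01, -2.99419999e+01,
        1.39594983e-02,  1.05160457e-02,  1.34263331e-05]), 'position': array([0.18149607, 0.5975444 , 0.23042979]), 'eef_rot': array([-5.95509128e-05,  1.46857069e-01,  9.89157384e-01, -8.16952584e-04]), 'wrist_force': array([ 0.39401355,  0.03676065, -0.51358521]), 'ft_torque': array([-0.05515466,  0.01602826, -0.02329676]), 'gripper_force': 0.0, 'width': 0.9982805572804803}
scene {'intrinsics': array([[553.51249445,   0.        , 322.73129099],
       [  0.        , 553.51249445, 237.96084379],
       [  0.        ,   0.        ,   1.        ]]), 'dist': array([-0.05181176,  0.        ,  0.        ,  0.        ,  0.        ]), 'camera_from_world': array([[ 0.79178834, -0.61069201, -0.01124665, -0.29440709],
       [-0.34512186, -0.43212152, -0.83316379,  0.37084703],
       [ 0.50394655,  0.66357084, -0.55291194,  0.61493018],
       [ 0.        ,  0.        ,  0.        ,  1.        ]])}
top {'intrinsics': array([[551.80747491,   0.        , 327.54222171],
       [  0.        , 551.80747491, 240.72891861],
       [  0.        ,   0.        ,   1.        ]]), 'dist': array([-0.1071918,  0.       ,  0.       ,  0.       ,  0.       ]), 'camera_from_world': array([[-0.11179791, -0.99372616,  0.00308841,  0.25004034],
       [-0.97200639,  0.108707  , -0.20829392,  0.49822411],
       [ 0.20665139, -0.02628878, -0.9780614 ,  0.84686266],
       [ 0.        ,  0.        ,  0.        ,  1.        ]])}
```

View pics/scene0.png

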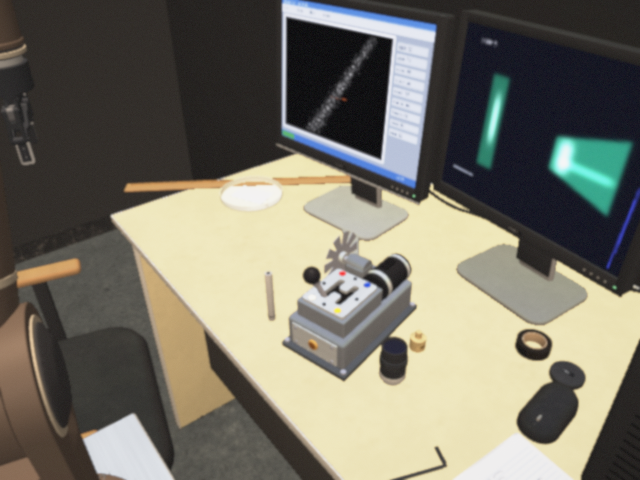

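View pics/top0.png

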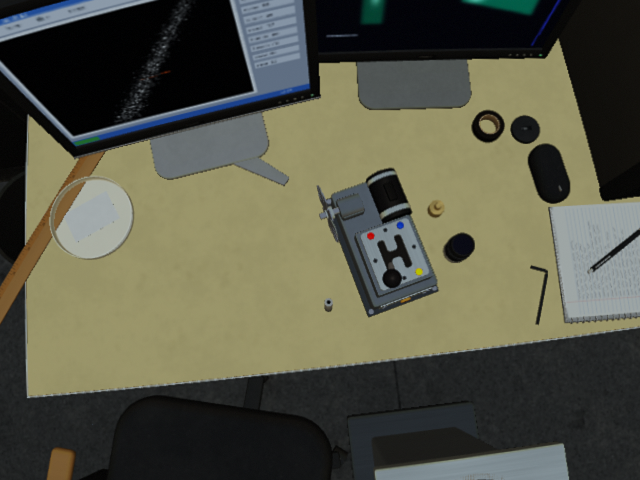

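The scene view shows the machine at about (345,310), with the lens at (393,360), the weight at (417,341) and the post at (270,295). In the top view, red is at (371,236), blue at (400,226) on the motor side, yellow at (419,271) and the black knob at (393,277). The post is at (328,305), the lens at (459,248) and the weight at (436,208).

```bash
cat > h.py <<'E'
from workcell import env
import cv2,numpy as np
def ray(n,px,c=None):
    c=c or env.get_calibration(n)
    u=cv2.undistortPoints(np.array([[px]],float),c["intrinsics"],c["dist"])[0,0]
    T=c["camera_from_world"];R=T[:3,:3];return -R.T@T[:3,3],R.T@np.array([u[0],u[1],1])
def onz(n,px,z,c=None):
    o,d=ray(n,px,c);return o+d*(z-o[2])/d[2]
def tri(pa,pb,a="top",b="scene"):
    A=[];B=[]
    for n,p in((a,pa),(b,pb)):
        o,d=ray(n,p);d/=np.linalg.norm(d);P=np.eye(3)-np.outer(d,d);A.append(P);B.append(P@o)
    return np.linalg.solve(sum(A),sum(B))
def blob(im,lo,hi,box):
    h=cv2.cvtColor(im,cv2.COLOR_RGB2HSV);m=cv2.inRange(h,np.array(lo),np.array(hi))
    x0,y0,x1,y1=box;k=np.zeros_like(m);k[y0:y1,x0:x1]=m[y0:y1,x0:x1]
    n,l,s,c=cv2.connectedComponentsWithStats(k)
    i=1+np.argmax(s[1:,4]);return c[i],s[i]
E
python3 - <<'E'
from h import *
np.set_printoptions(precision=4,suppress=True)
im=cv2.imread("pics/top0.png")[:,:,::-1].copy()
box=(355,215,435,290);P={}
for n,lo,hi in(("red",(0,150,120),(8,255,255)),("blue",(105,130,100),(125,255,255)),("yellow",(22,150,150),(34,255,255))):
    c,s=blob(im,lo,hi,box);P[n]=onz("top",c,.1016);print(n,c,s,P[n])
M={"red":(.039,.025),"blue":(.039,-.025),"yellow":(-.039,-.025)}
A=np.array([M[k] for k in M]);B=np.array([P[k][:2] for k in M])
a=A-A.mean(0);b=B-B.mean(0);th=np.arctan2((a[:,0]*b[:,1]-a[:,1]*b[:,0]).sum(),(a*b).sum())
R=np.array([[np.cos(th),-np.sin(th)],[np.sin(th),np.cos(th)]]);t=B.mean(0)-R@A.mean(0)
print("origin",t,"yaw",th,"res",B-(A@R.T+t))
c,s=blob(im,(0,0,0),(180,255,45),(378,262,406,290));k=onz("top",c,.142);print("knob",c,s,k,R.T@(k[:2]-t))
for n,p,z in(("lens",(459,247),.068),("post",(328,301),.1),("weight",(436,205),.034)):
    q=onz("top",p,z);print(n,q,R.T@(q[:2]-t))
cv2.imwrite("pics/crop.png",cv2.resize(im[150:330,300:480,::-1],(600,600),interpolation=cv2.INTER_CUBIC))
s=env.get_state();print("toolR",cv2.Rodrigues(np.zeros(3))[0][0])
E
```

```text
red [370.2941 235.5   ] [367 233   7   6  34] [0.5134 0.1278 0.1016]
blue [399.8   224.925] [397 222   7   7  40] [0.525  0.0801 0.1016]
yellow [418.5    271.1667] [416 268   6   7  36] [0.4499 0.0617 0.1016]
origin [0.4815 0.0949] yaw 0.23803093379123771 res [[-0.0001 -0.0006]
 [-0.0003  0.0003]
 [ 0.0004  0.0003]]
knob [391.2483 277.0884] [383 262  19  26 294] [0.4404 0.1099 0.142 ] [-0.0365  0.0242]
lens [ 0.4859 -0.0154  0.068 ] [-0.0217 -0.1083]
post [0.4205 0.2039 0.1   ] [-0.0336  0.1203]
weight [0.5679 0.0029 0.034 ] [ 0.0623 -0.1099]
toolR [1. 0. 0.]
```

View pics/crop.png

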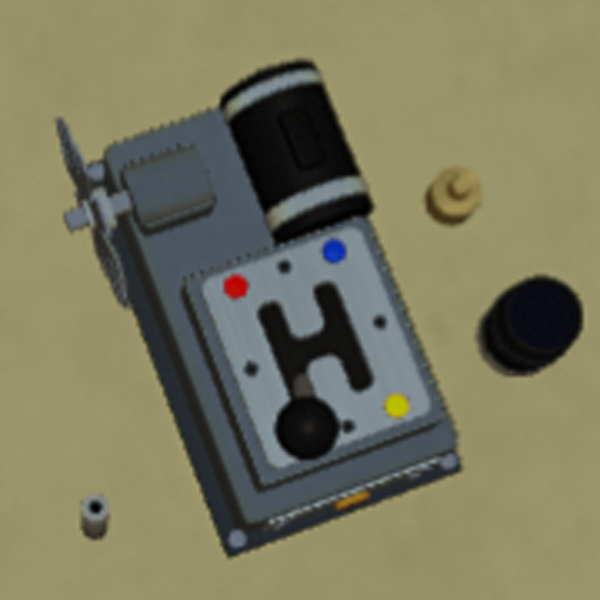

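The blue slot is on the motor side, and the machine frame fits with residuals under 1 mm. I'll shut the fingers, line the tool up with the machine (tool y = machine x, tool x = machine y), and move in behind the knob from above.

Emit:
play_rows:
  rows: "0 0 0.2 -7 -8.3 0 0;0 0 0.4 -14 -16.6 0 0;0 0 0.6 -21 -24.9 0 0;0 0 0.8 -28 -33.2 0 0;0 0 1.038 -34.7 -41.5 0 0;0 0 1.038 -34.7 -41.5 0 0;0 0 1.038 -34.7 -41.5 0 0;0 0 1.038 -34.7 -41.5 0 0;0 0 1.038 -34.7 -41.5 0 0;0 0 1.038 -34.7 -41.5 0 0;0 0 1.038 -34.7 -41.5 0 0;0 0 1.038 -34.7 -41.5 0 0;0 0 1.038 -34.7 -41.5 0 0;0 0 1.038 -34.7 -41.5 0 0;0 0 1.038 -34.7 -41.5 0 0;0 0 1.038 -34.7 -41.5 0 0;0 0 1.038 -34.7 -41.5 0 0;0 0 1.038 -34.7 -41.5 0 0;0 0 1.038 -34.7 -41.5 0 0;0 0 1.038 -34.7 -41.5 0 0"
  newtons: 20

```text
clock: 1.77
position: [0.3928, 0.1008, 0.2312]
eef_rot: [-0.0, 0.617, 0.787, -0.0]
wrist_force: [0.0, 0.3, -0.5]
width: 0.002
gripper_force: 0.0
```

```bash
cat >> h.py <<'E'
t0=np.array([.4815,.0949]);th=.238
Rm=np.array([[np.cos(th),-np.sin(th)],[np.sin(th),np.cos(th)]])
def mach(p): return Rm.T@(np.asarray(p)[:2]-t0)
def look(tag,names=("top","wrist","scene")):
    s=env.get_state();print(s["clock"],"tcp mach mm",(mach(s["position"])*1000).round(1),"z",s["position"][2].round(4),"F",s["wrist_force"].round(1))
    for n in names:
        cv2.imwrite(f"pics/{tag}_{n}.png",env.capture(n)[:,:,::-1])
E
python3 - <<'E'
from h import *
look("a")
a=[cv2.imread(f"pics/a_{n}.png") for n in("top","wrist")]
cv2.imwrite("pics/a.png",np.hstack([cv2.resize(a[0][150:330,300:480],(400,400)),cv2.resize(a[1],(400,400))]))
E
```

```text
1.7667 tcp mach mm [-84.8  26.6] z 0.2312 F [ 0.   0.3 -0.5]
```

View pics/a.png

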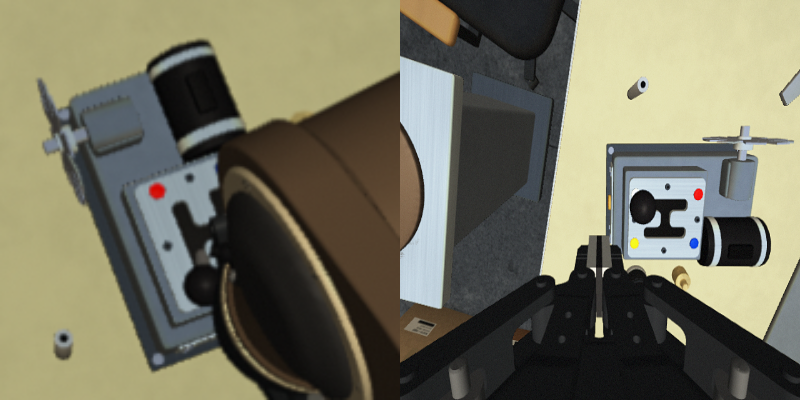

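The wrist view shows the gate, knob and buttons clearly: knob at about (642,207), red at (698,194), blue at (694,243) and yellow at (634,243) in the composite. The fingers are shut behind the machine's front. I'll descend, then push part-way.

Emit:
play_rows:
  rows: "0 0 0 -0.1 0 3 0;0 0 0 -0.1 0 6 0;0 0 0 -0.1 0 9 0;0 0 0 -0.1 0 10.1 0;0 0 0 -0.1 0 10.1 0;0 0 0 -0.1 0.5 10.1 0;0 0 0 -0.1 1.0 10.1 0;0 0 0 -0.1 1.4 10.1 0;0 0 0 -0.1 1.7 10.1 0;0 0 0 -0.1 2.0 10.1 0;0 0 0 -0.1 2.3 10.1 0;0 0 0 -0.1 2.6 10.1 0;0 0 0 -0.1 2.9 10.1 0;0 0 0 -0.1 3.2 10.1 0;0 0 0 -0.1 3.5 10.1 0;0 0 0 -0.1 3.8 10.1 0;0 0 0 -0.1 4.1 10.1 0;0 0 0 -0.1 4.1 10.1 0;0 0 0 -0.1 4.1 10.1 0"

```text
clock: 3.5
position: [0.4337, 0.1089, 0.1303]
eef_rot: [0.0, 0.618, 0.786, 0.0]
wrist_force: [-1.6, -0.5, 1.2]
width: -0.001
gripper_force: 0.8
```

Run:
```python
from h import *
look("b",("wrist","scene"))
a=[cv2.imread(f"pics/b_{n}.png") for n in("scene","wrist")]
cv2.imwrite("pics/b.png",np.hstack([cv2.resize(a[0][220:380,250:450],(400,320)),cv2.resize(a[1][160:400,300:600],(400,320))]))
```

```text
3.5 tcp mach mm [-43.2  24.9] z 0.1303 F [-1.6 -0.5  1.2]
```

View pics/b.png

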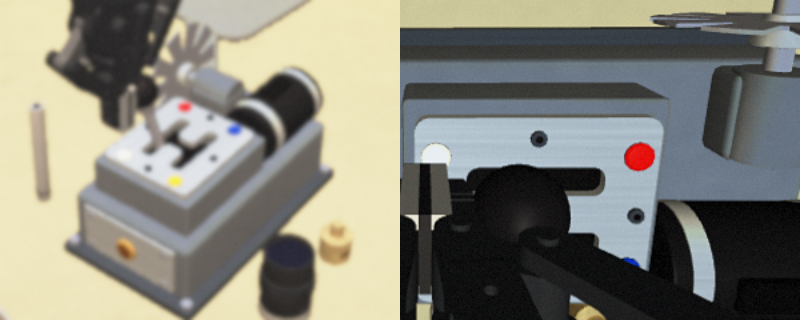

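The pushing works: the knob has moved from the white button towards neutral, and the wrist crop shows its centre at about (520,213). Now I'll compute where it is.

```bash
cat >> h.py <<'E'
def leanx(n,px,sel):
    # knob on sphere about pivot: iterate height
    z=.148
    for _ in range(20):
        p=onz(n,px,z);m=mach(p);z=.0365+np.sqrt(max(.115**2-m@m,0))
    return m*1000,z
E
python3 - <<'E'
from h import *
print(leanx("wrist",(390,319),0))
for px in((352.5,319),(427.5,319),(339,305)): print(mach(onz("wrist",px,.147))*1000)
for n,p in(("white",(436,156)),("red",(640,156))):
    print(n,mach(onz("wrist",((p[0]-400)*.75+300,p[1]*.75+160),.1016))*1000)
E
```

```text
(array([-16.08351462,  27.37217682]), np.float64(0.14703092098405873))
[-30.3139622  27.3688985]
[-1.85913207 27.3534505 ]
[-35.52180589  33.15713289]
white [-38.83946492  27.05154338]
red [37.71107694 26.98384815]
```

Emit:
play_rows:
  rows: "0 0 0 0 0.3 0 0;0 0 0 0 0.6 0 0;0 0 0 0 0.8 0 0;0 0 0 0 1.0 0 0;0 0 0 0 1.2 0 0;0 0 0 0 1.4 0 0;0 0 0 0 1.5 0 0;0 0 0 0 1.6 0 0;0 0 0 0 1.6 0 0;0 0 0 0 1.6 0 0"

```text
clock: 4.43
position: [0.4488, 0.1126, 0.1302]
eef_rot: [0.0, 0.618, 0.786, 0.0]
wrist_force: [-2.2, 0.6, 1.1]
width: 0.003
gripper_force: 1.1
```

Run:
```python
from h import *
look("c",("wrist",))
a=cv2.imread("pics/c_wrist.png")
cv2.imwrite("pics/c.png",cv2.resize(a[160:400,300:600],(600,480)))
```

```text
4.4333 tcp mach mm [-27.6  24.9] z 0.1302 F [-2.2  0.6  1.1]
```

View pics/c.png

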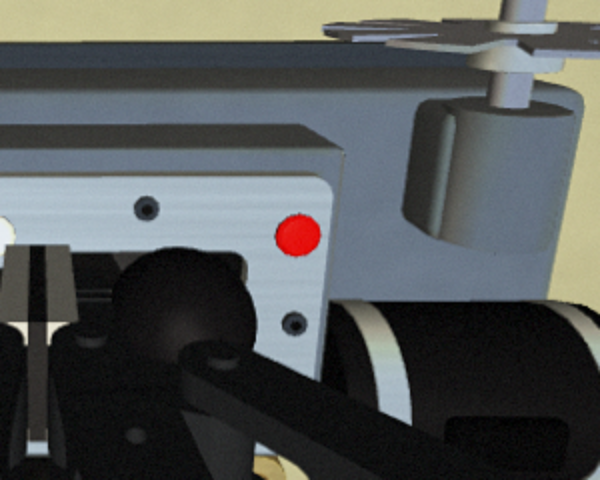

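Run:
```python
from h import *
print(leanx("wrist",(391.7,320),0), mach(onz("wrist",(449,278),.1016))*1000)
```

```text
(array([8.90585651e-03, 2.75779616e+01]), np.float64(0.1481443279187783)) [37.92908394 26.5042635 ]
```

Emit:
play_rows:
  rows: "0 0 0 0 -1 0 0;0 0 0 1 -2.5 0 0;0 0 0 2 -2.5 0 0;0 0 0 3 -2.5 0 0;0 0 0 4 -2.5 0 0;0 0 0 4.2 -1 0 0;0 0 0 4.2 1 0 0;0 0 0 4.2 2.6 0 0;0 0 0 4.2 2.7 0 0;0 0 0 4.2 2.7 0 0"

```text
clock: 5.32
position: [0.4657, 0.1604, 0.13]
eef_rot: [0.0, 0.618, 0.786, -0.0]
wrist_force: [0.4, -0.9, 1.2]
width: 0.005
gripper_force: 0.0
```

Emit:
play_rows:
  rows: "0 0 0 -0.6 0 0 0;0 0 0 -1.2 0 0 0;0 0 0 -1.5 0 0 0;0 0 0 -1.8 0 0 0;0 0 0 -2.1 0 0 0;0 0 0 -2.4 0 0 0;0 0 0 -2.7 0 0 0;0 0 0 -3.0 0 0 0;0 0 0 -3.3 0 0 0;0 0 0 -3.3 0 0 0"

```text
clock: 6.15
position: [0.4731, 0.1269, 0.1303]
eef_rot: [0.0, 0.618, 0.786, -0.0]
wrist_force: [0.4, 1.2, 1.4]
width: 0.001
gripper_force: 0.9
```

Run:
```python
from h import *
look("d",("wrist","scene"))
a=[cv2.imread(f"pics/d_{n}.png") for n in("scene","wrist")]
cv2.imwrite("pics/d.png",np.hstack([cv2.resize(a[0][220:380,250:450],(400,320)),cv2.resize(a[1][160:400,200:500],(400,320))]))
```

```text
6.15 tcp mach mm [-0.6 33.1] z 0.1303 F [0.4 1.2 1.4]
```

View pics/d.png

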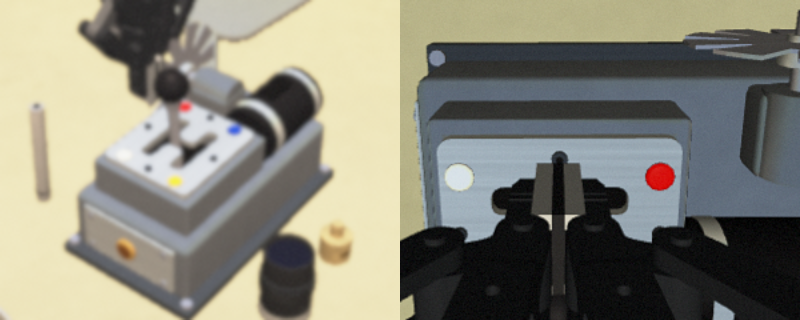

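The scene crop shows the lever moving along the neutral lane, with the knob at about (173,85). Continuing.

Emit:
play_rows:
  rows: "0 0 0 -0.3 0 0 0;0 0 0 -0.6 0 0 0;0 0 0 -0.9 0 0 0;0 0 0 -1.2 0 0 0;0 0 0 -1.5 0 0 0;0 0 0 -1.8 0 0 0;0 0 0 -2.1 0 0 0;0 0 0 -2.4 0 0 0;0 0 0 -2.6 0 0 0;0 0 0 -2.8 0 0 0;0 0 0 -2.8 0 0 0"

```text
clock: 7.17
position: [0.4795, 0.0999, 0.1302]
eef_rot: [0.0, 0.618, 0.786, -0.0]
wrist_force: [0.1, 0.7, 0.7]
width: 0.0
gripper_force: 0.5
```

Run:
```python
from h import *
print(leanx("scene",(336.5,262.5),0))
look("e",("scene",))
im=cv2.imread("pics/e_scene.png")[:,:,::-1].copy()
cv2.imwrite("pics/e.png",cv2.resize(im[230:330,280:405,::-1],(750,600),interpolation=cv2.INTER_CUBIC))
```

```text
(array([-3.25631424,  5.51860241]), np.float64(0.15132134577238887))
7.1667 tcp mach mm [-0.8  5.3] z 0.1302 F [0.1 0.7 0.7]
```

View pics/e.png

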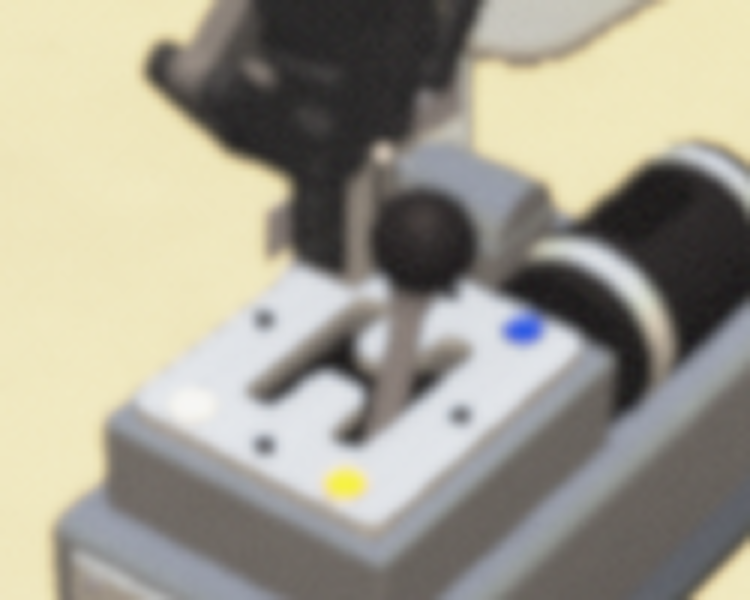

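The lever is nearly at the -y slot line, with the knob at about (425,241) in the crop and y around -22 mm. I'll push 4 mm more, back off, and go round to the front side.

Emit:
play_rows:
  rows: "0 0 0 -0.1 0 0 0;0 0 0 -0.2 0 0 0;0 0 0 -0.3 0 0 0;0 0 0 -0.4 0 0 0;0 0 0 -0.4 0 0 0;0 0 0 -0.4 0 0 0"

```text
clock: 7.72
position: [0.4802, 0.0965, 0.1302]
eef_rot: [-0.0, 0.618, 0.786, -0.0]
wrist_force: [-0.0, 2.3, -1.7]
width: -0.001
gripper_force: 1.0
```

Run:
```python
from h import *
print(leanx("scene",(350.8,270.2),0))
look("f",("scene",))
im=cv2.imread("pics/f_scene.png")[:,:,::-1].copy()
g=cv2.cvtColor(im,cv2.COLOR_RGB2GRAY)
crop=cv2.resize(g[230:330,280:405],(750,600),interpolation=cv2.INTER_CUBIC)
c=cv2.HoughCircles(crop,cv2.HOUGH_GRADIENT,1,200,param1=80,param2=15,minRadius=42,maxRadius=60);print(c)
for x,y,r in c[0]: print(leanx("scene",(280+x/6,230+y/6),0))
```

```text
(array([ -3.53220339, -21.55965276]), np.float64(0.14940573462835033))
7.7167 tcp mach mm [-0.8  1.9] z 0.1302 F [-0.   2.3 -1.7]
[[[666.5 217.5  59.4]
  [329.5 420.5  46.6]
  [541.5 376.5  57.2]]]
(array([174.16010828,  14.448384  ]), np.float64(0.0365))
(array([-55.66924361, -31.95571738]), np.float64(0.13191890505709317))
(array([-11.45015988, -62.94593304]), np.float64(0.13205994638390825))
```

Emit:
play_rows:
  rows: "0 0 0 0.6 0 0 0;0 0 0 1.2 0 0 0;0 0 0 1.2 -1.5 0 0;0 0 0 1.2 -3 0 0;0 0 0 1.2 -4.5 0 0;0 0 0 1.2 -5.2 0 0;0 0 0 0 -5.2 0 0;0 0 0 -1.5 -5.2 0 0;0 0 0 -2.7 -5.2 0 0;0 0 0 -2.7 -5.0 0 0;0 0 0 -2.7 -4 0 0;0 0 0 -2.7 -3.2 0 0;0 0 0 -2.7 -2.8 0 0;0 0 0 -2.7 -2.5 0 0;0 0 0 -2.7 -2.2 0 0;0 0 0 -2.7 -1.9 0 0;0 0 0 -2.7 -1.6 0 0;0 0 0 -2.7 -1.3 0 0;0 0 0 -2.7 -1.0 0 0;0 0 0 -2.7 -1.0 0 0"

```text
clock: 9.43
position: [0.4774, 0.0683, 0.1302]
eef_rot: [0.0, 0.618, 0.786, 0.0]
wrist_force: [-1.8, 0.9, -0.2]
width: 0.001
gripper_force: 0.9
```

Run:
```python
from h import *
look("g",("scene","wrist"))
a=[cv2.imread(f"pics/g_{n}.png") for n in("scene","wrist")]
cv2.imwrite("pics/g.png",np.hstack([cv2.resize(a[0][230:330,280:405],(400,320)),cv2.resize(a[1][160:400,200:500],(400,320))]))
```

```text
9.4333 tcp mach mm [-10.2 -24.9] z 0.1302 F [-1.8  0.9 -0.2]
```

View pics/g.png

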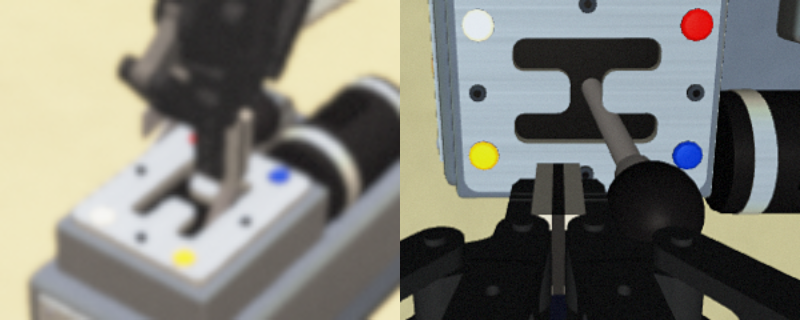

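The wrist view shows the lever leaning towards blue, with the knob at about (655,208) and blue at (687,155). I'll finish the push.

Emit:
play_rows:
  rows: "0 0 0 0 0.3 0 0;0 0 0 0 0.6 0 0;0 0 0 0 0.9 0 0;0 0 0 0 1.2 0 0;0 0 0 0 1.5 0 0;0 0 0 0 1.7 0 0;0 0 0 0 1.85 0 0;0 0 0 0 1.95 0 0;0 0 0 0 2.05 0 0;0 0 0 0 2.05 0 0"

```text
clock: 10.37
position: [0.4972, 0.0729, 0.1303]
eef_rot: [0.0, 0.618, 0.786, 0.0]
wrist_force: [-2.6, -0.2, -1.7]
width: -0.003
gripper_force: 1.7
```

Emit:
play_rows:
  rows: "0 0 0 0 0.05 0 0;0 0 0 0 0.1 0 0;0 0 0 0 0.1 0 0;0 0 0 0 0.1 0 0"

```text
clock: 10.7
position: [0.498, 0.0731, 0.1303]
eef_rot: [0.0, 0.618, 0.786, 0.0]
wrist_force: [-3.6, -1.2, -2.6]
width: -0.003
gripper_force: 1.8
```

Emit:
play_rows:
  rows: "0 0 0 0 0.05 0 0;0 0 0 0 0.1 0 0;0 0 0 0 0.1 0 0;0 0 0 0 0.1 0 0"

```text
clock: 11.03
position: [0.499, 0.0734, 0.1303]
eef_rot: [0.0, 0.618, 0.786, 0.0]
wrist_force: [-4.2, -0.7, -1.7]
width: -0.003
gripper_force: 1.9
```

TCP x is about 12 mm, where home was expected, but the force shows no stop yet. I'll push 1 mm more at a time.

Emit:
play_rows:
  rows: "0 0 0 0 0.05 0 0;0 0 0 0 0.1 0 0;0 0 0 0 0.1 0 0;0 0 0 0 0.1 0 0"

```text
clock: 11.37
position: [0.4996, 0.0736, 0.1302]
eef_rot: [-0.0, 0.618, 0.786, -0.0]
wrist_force: [-4.5, -0.1, -3.0]
width: 0.002
gripper_force: 2.4
```

Emit:
play_rows:
  rows: "0 0 0 0 -1.5 0 0;0 0 0 0 -3 0 0;0 0 0 0 -4.5 -1 0;0 0 0 0 -5 -4 0;0 0 0 0 -5 -8 0;0 0 0 0 -5 -10 0;0 0 0 4 -5 -10 0;0 0 0 8 -5 -10 0;0 0 0 12 -5 -10 0;0 0 0 16 -5 -10 0;0 0 0 20 -5 -10 0;0 0 0 20 -5 -10 0;0 0 0 20 -5 -10 0;0 0 0 20 -5 -10 0"

```text
clock: 12.53
position: [0.4053, 0.2563, 0.2309]
eef_rot: [0.001, 0.618, 0.786, 0.001]
wrist_force: [-0.4, 0.9, -0.2]
width: -0.0
gripper_force: 0.0
```

Run:
```python
from h import *
look("k",("top","wrist"))
a=[cv2.imread(f"pics/k_{n}.png") for n in("top","wrist")]
cv2.imwrite("pics/k.png",np.hstack([cv2.resize(a[0][180:330,310:480],(400,353)),cv2.resize(a[1],(400,353))]))
im=a[0][:,:,::-1].copy()
for n,lo,hi in(("red",(0,150,120),(8,255,255)),("yellow",(22,150,150),(34,255,255)),("blue",(105,130,100),(125,255,255))):
    try: c,s=blob(im,lo,hi,(355,215,435,290));print(n,c,s[4],mach(onz("top",c,.1016))*1000)
    except Exception as e: print(n,e)
```

```text
12.5333 tcp mach mm [-36.  174.8] z 0.2309 F [-0.4  0.9 -0.2]
red [370.24242424 235.57575758] 33 [38.67637793 24.61499205]
yellow [418.5        271.16666667] 36 [-38.49122293 -24.8112089 ]
blue attempt to get argmax of an empty sequence
```

View pics/k.png

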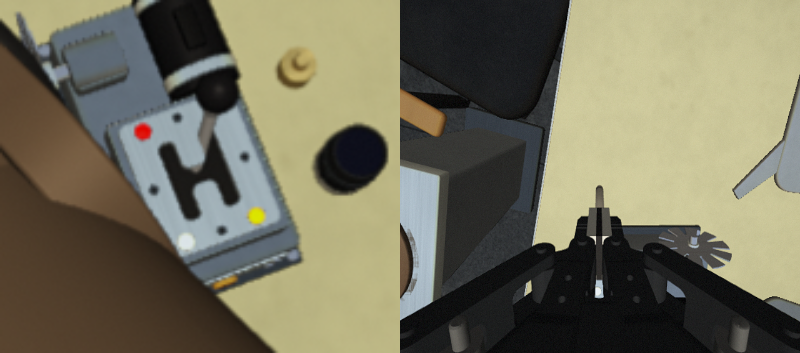

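In the top crop the knob sits over the blue button at about (217,94), hiding it. The bystanders are unmoved. I'll quantify the knob's position.

Run:
```python
from h import *
print(leanx("top",(402.2,219.9),0))
im=cv2.imread("pics/k_top.png")
g=cv2.cvtColor(im,cv2.COLOR_BGR2GRAY)
print(g[208:236,388:418:1][:, :].tolist().__len__())
for r in range(208,234): print(r,' '.join('%3d'%v for v in g[r,388:418]))
c=env.get_calibration("top")
for x in(.036,.0376,.039):   # expected pixel of knob
    y=-.025;z=.0365+np.sqrt(.115**2-x*x-y*y);w=np.r_[t0+Rm@[x,y],z]
    T=c["camera_from_world"];print(x,cv2.projectPoints(w[None],cv2.Rodrigues(T[:3,:3])[0],T[:3,3],c["intrinsics"],c["dist"])[0].ravel())
```

```text
(array([ 37.12602398, -21.90947947]), np.float64(0.14311441297063748))
28
208  90 142 153 154 168 167 169 171 172 172 171 170 168 161 124 116 100  91  60  49  47  45  87 166 182 181 180 180 180 180
209 156 170 171 169 169 167 168 171 170 170 163 127 114  91  55  47  28  23  15  14  14  14  53 133 181 182 181 180 180 180
210 172 171 170 170 170 170 167 163 134 122  94  56  43  24  13  15  11  11  12  12  11   8  26  98 177 183 181 179 180 180
211 171 170 171 170 168 163 124  97  63  51  25  15  15  13  14  14  13  16  14  13  12   9  11  60 143 180 181 180 180 181
212 172 169 166 137 120  95  58  31  15  14  12  13  15  17  17  16  16  17  14  14  11   7  10  56 140 180 181 180 180 180
213 169 139 117  72  55  34  23  10  11  14  16  15  17  18  18  19  19  18  17  15  14   8  26  93 168 182 180 180 179 180
214 120  71  52  27  25  24  15  11  14  15  16  17  19  17  20  21  19  20  18  16  15  17  69 156 183 182 180 180 180 179
215  51  23  20  21  23  20  12  13  15  17  18  19  20  22  25  25  22  19  19  18  16  16  58 140 182 181 181 180 180 180
216  17  14  18  22  23  16   9  1
[... 1600 characters left out ...]
7 168 170 165 102  86  83  82  81  78 113 150 165 171 172 174 174 175 173 169 138 107 105 106 124 175
230 168 167 166 165 166 168 169 162  92  96 104 105 101  98 136 168 171 169 170 172 174 174 174 173 157 113 115 131 111 142
231 169 168 165 165 166 167 166 142  91 101 111 113 107 112 159 170 170 168 169 170 172 174 175 174 168 132 112 114  99 136
232 168 169 166 165 166 167 163 107  91 104 111 110 102 113 165 170 170 170 169 171 172 173 175 174 173 157 112 105 105 131
233 166 167 166 165 167 167 161  99  95 107 112 109 103 135 166 169 168 170 169 169 171 174 174 175 174 168 130 107 100 101
0.036 [404.39063616 219.95162071]
0.0376 [403.93848687 219.05678618]
0.039 [403.54150872 218.27908774]
```

The knob measures about (38, -22) mm against blue at (39, -25), which is inside the 7 mm tolerance and at the end of its travel. The hand is clear, so I'm handing in.

```bash
python3 -c "
from h import *
print(leanx('top',(402,218.8),0)); print(env.close_job())"
```

```text
(array([ 38.92672443, -22.41731693]), np.float64(0.14236394110655806))
the job is handed in; nothing more can be done
None
```

I pushed the lever with shut fingers through neutral into the blue slot and handed the job in. The last view put the knob about 3 mm from plumb above the blue button, the hand clear and the lens and weight unmoved; the arm hid the post in that view, and the hand-in gave no verdict.

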